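Make up two take-away ice-cream orders

ROBOT

A 6-joint arm with a two-finger parallel gripper is mounted at the origin on the work surface. World frame = base frame: x ahead of the robot, y to its left, z up, the work surface at z = 0. Lengths are in m, angles in rad, forces in N, time in s.
With the tool pointing down it reaches from about 0.35 to 0.775 m from the base axis. Payload 7.3 kg.
Tool frame: the origin (TCP) lies at the centre of the arm's flange, where the gripper is bolted on; the fingertips stand 178 mm ahead of it and the grasp point (between the pads) lies 159 mm ahead of it; x points along the fingers, y is the direction in which the jaws open and shut, and the axes are right-handed (so a half turn about x gives the same grasp; the last joint's range is limited). The gripper opens to 92 mm and grips with 3 to 60 N. Pads are 19 mm wide; open, the fingers measure 130 mm over their backs; the gripper's body (75 mm by 190 mm) begins 47 mm behind the grasp point.
Start: joints at [1.132, 0.342, 1.524, -0, 1.275, -0.146], TCP at [0.152, 0.503, 0.405] pointing down, gripper open.
Joint ranges: [-2.53, 2.53], [-0.77, 2.02], [0.04, 2.7], [-1, 4.14], [0.28, 2.66], [-3.11, 3.11]. Speed limits (rad/s): [2.57, 2.57, 3.14, 3.14, 3.14, 3.14].

INTERFACE

Orientations are given as [roll, pitch, yaw] about the fixed x, y, z axes, in that order (R = Rz(yaw) Ry(pitch) Rx(roll)).
In Python, from cell import readout, cams, workorder gives the robot as it stands.
- The arm moves only by the shell command python3 -m inch 'ROWS' [FORCE]. ROWS is text: rows parted by semicolons, each of 5 numbers parted by spaces: the shift along the world's x, y, z in mm, then the turn about the world's z in rad, then the opening, from 0 (shut) to 1 (fully open). A call has 1 to 8 rows; each row shifts and turns the commanded pose from where the row before left it; what a row does not reach is not made up. A row lasts 1/12 s, in which the tool goes at most 41.7 mm and 7.16 degrees, less where a joint would pass 70% of its speed; a pose out of reach is approached as far as the arm can. A call is refused whole if a number of a shift passes 41.7 or a number of a turn 0.125, either way. A call with a gripper value outside its range is refused whole. The fingers move at their own pace and stop on an object; FORCE is the grip in N (left out, the last holds). Time passes only in rows, so rows that do not move let the fingers close. It gives the time, the measured TCP pose, the force and the opening at its end, in the units of the state.
- readout.observe(): the state, without advancing time (a new reading comes with each control period).
- cams.read_camera(name): name is "scene" or "top" or "wrist"; returns a dict with "color" (400x640x3 uint8, red, green, blue), "fx", "fy", "cx", "cy" (pixels), "world_to_cam" (4x4, takes a point from world to camera coordinates); the wrist camera has in their place "T_tool_cam" (4x4, takes a point from camera to tool coordinates, whose origin is the TCP and whose axes are the tool frame's). Camera axes: x right, y down, z forward; pixel columns grow to the right and rows downward; lengths in m; the calibration is good to about 2 mm. The wrist camera is an equidistant fisheye: a pixel r from the principal point sees the ray r / f radians off the axis. A picture is of the moment at which its call begins: read the wrist's pose just before it. There is no depth.
- workorder.hand_in(): hands the job in, once; it reports no verdict.
The state is a dict: "time": time; "qpos": joint angles; "qvel": joint speeds; "joint_efforts": joint torques, N m; "tool_pos": TCP position; "tool_rot": TCP orientation; "contact_force": force on the tool from outside, world axes, zero at the start; "torque": the same for the moment, N m; "opening": finger opening in m.
Only numpy, scipy, OpenCV 4.12 (cv2) and the standard library are available. Lean on these libraries where they do the work, as an engineer would, in place of code of your own. Each camera call takes 0.05 s, during which the arm holds its last target.

TASK

Make up the two take-away orders at the ice-cream counter. The red carrier gets the green-lidded tub in its wide compartment, and the brown sauce bottle and the blue wafer carton in its two narrow ones, one in each, either way round; the white carrier gets the pink-lidded tub in its wide compartment and the yellow sauce bottle in its narrow one. Keep everything upright, set each thing down on the carrier's floor rather than dropping it, and leave the brown-lidded tub, the red sauce bottle and the waffle cups standing where they are.

Things in the scene. Friction and masses are not known exactly. Their poses are not given: they have to be found in the camera images.
- green_tub: Sealed round paper ice-cream tub, white with a green lid and a green band round its side: 68 mm tall, 56 mm across the foot, 60 mm under the lid; the lid is the top 12 mm, 64 mm across, straight-sided and the place to grip. Stands upright. Origin at the centre of its underside, z up. About 110 g. Goes in the red carrier.
- pink_tub: Sealed round paper ice-cream tub, white with a pink lid and a pink band round its side: 68 mm tall, 56 mm across the foot, 60 mm under the lid; the lid is the top 12 mm, 64 mm across, straight-sided and the place to grip. Stands upright. Origin at the centre of its underside, z up. About 110 g. Goes in the white carrier.
- brown_tub: Sealed round paper ice-cream tub, white with a dark brown lid and a dark brown band round its side: 68 mm tall, 56 mm across the foot, 60 mm under the lid; the lid is the top 12 mm, 64 mm across, straight-sided and the place to grip. Stands upright. Origin at the centre of its underside, z up. About 110 g. Not ordered: stays where it is.
- brown_sauce: Small round sauce bottle, dark brown body with white cap and pointed nozzle: straight body 38 mm across up to 68 mm high, 96 mm tall in all. Stands upright; grip it round the body. Origin at the centre of its underside, z up. About 90 g. Goes in the red carrier.
- yellow_sauce: Small round sauce bottle, yellow body with white cap and pointed nozzle: straight body 38 mm across up to 68 mm high, 96 mm tall in all. Stands upright; grip it round the body. Origin at the centre of its underside, z up. About 90 g. Goes in the white carrier.
- red_sauce: Small round sauce bottle, red body with white cap and pointed nozzle: straight body 38 mm across up to 68 mm high, 96 mm tall in all. Stands upright; grip it round the body. Origin at the centre of its underside, z up. About 90 g. Not ordered: stays where it is.
- wafer_box: Upright square carton of wafers, blue with a cream band: 46 x 46 mm and 86 mm tall. Origin at the centre of its underside, z up, x and y square to its sides. Grip it across two opposite sides. To fit its compartment its sides must be within about 15 degrees of square to the carrier's. About 80 g. Goes in the red carrier.
- waffle_cups: Nest of three tan waffle cups, one object: 88 mm tall, 64 mm across the mouth, 48 mm across the foot. Origin at the centre of its underside, z up. Not ordered: stays where it is.
- red_carrier: Red shallow open take-away carrier, loose on the counter, about 250 g, 226 mm long, 102 mm wide, walls 26 mm high and 3 mm thick, floor 3 mm thick. Origin at the centre of its underside, z up, x along its length. Tan cross-walls of the same height divide it into three compartments, each 96 mm across the carrier's width: a wide one (86 mm along x, centred at x = +67 mm), and two narrow ones (64 mm along x, centred at x = -11 mm and x = -78 mm), all centred at y = 0.
- white_carrier: White shallow open take-away carrier, loose on the counter, about 250 g, 159 mm long, 102 mm wide, walls 26 mm high and 3 mm thick, floor 3 mm thick. Origin at the centre of its underside, z up, x along its length. Tan cross-walls of the same height divide it into two compartments, each 96 mm across the carrier's width: a wide one (86 mm along x, centred at x = +33.5 mm) and a narrow one (64 mm along x, centred at x = -44.5 mm), both centred at y = 0.
There are look-alikes about, which are no part of the job. What is meant by the pink_tub is not turquoise, and is the smaller of those in its own colour. What is shaped like the green_tub but turquoise is not meant.

How it is judged:
By the outcome, as a careful person would: the job done as asked, in the order asked, and still so for the second after the job is handed in, with the robot touching nothing.
It also fails if it takes over 128 s, if anything falls off the work surface, if the arm or the gripper's body presses on something with over 40 N, if the wrist force passes 120 N, or if a joint passes its speed limit or range.

## Working session

There is one attempt and no reset: what is moved stays moved. The work goes in short steps, Python scripts to look and compute and a shell command to move; the robot and the scene stay as the last step left them, time stands still between calls to the robot, and variables do not carry over. Pictures are saved under pics/ and viewed, and the job is handed in when it is done.

```bash
ls; mkdir -p pics; python3 - <<'E'
from cell import readout,cams
import cv2
s=readout.observe();print(s)
for n in("scene","top","wrist"):
    c=cams.read_camera(n);cv2.imwrite(f"pics/{n}0.png",c["color"][:,:,::-1])
    print(n,{k:v for k,v in c.items() if k!="color"})
E
```

```text
pics
{'time': 0.0, 'qpos': array([ 1.13202989e+00,  3.42693141e-01,  1.52504422e+00,  4.60145303e-05,
        1.27539472e+00, -1.45982606e-01]), 'qvel': array([-0.00019032, -0.00132236,  0.00069391,  0.00080048, -0.00176111,
       -0.00166255]), 'joint_efforts': array([ 8.24990402e-04, -4.31253183e+01, -2.44219369e+01,  7.18711456e-02,
        5.60132798e-02, -1.25544102e-04]), 'tool_pos': array([0.1514256 , 0.50253436, 0.40405061]), 'tool_rot': array([-1.74535369,  1.56925627, -2.03815095]), 'contact_force': array([0.05681335, 0.69762611, 0.17198824]), 'torque': array([-0.04243254, -0.00248427,  0.03592855]), 'opening': 0.09183167824962339}
scene {'fx': 457.5523057407943, 'fy': 457.5523057407943, 'cx': 326.2111643770378, 'cy': 197.18816023765453, 'world_to_cam': array([[-0.59656321,  0.80248068,  0.0117089 ,  0.38995864],
       [ 0.63474585,  0.48069686, -0.60500267, -0.34539494],
       [-0.49113139, -0.35349016, -0.79613734,  1.64814712],
       [ 0.        ,  0.        ,  0.        ,  1.        ]])}
top {'fx': 413.5567372388916, 'fy': 413.5567372388916, 'cx': 318.7470295742338, 'cy': 193.46843950219915, 'world_to_cam': array([[-0.04812417, -0.99883896, -0.0021886 , -0.04188086],
       [-0.9722478 ,  0.04734502, -0.22911277,  0.60453036],
       [ 0.22895038, -0.008898  , -0.97339743,  1.28425782],
       [ 0.        ,  0.        ,  0.        ,  1.        ]])}
wrist {'fx': 309.70691628693146, 'fy': 309.70691628693146, 'cx': 316.41269879013305, 'cy': 199.99510342410147, 'T_tool_cam': array([[-8.21478677e-04, -2.91560709e-01,  9.56551974e-01,
         2.07448121e-02],
       [ 9.99999476e-01, -8.23098139e-04,  6.07907554e-04,
         1.46360653e-03],
       [ 6.10094192e-04,  9.56551972e-01,  2.91561232e-01,
        -7.99009490e-02],
       [ 0.00000000e+00,  0.00000000e+00,  0.00000000e+00,
         1.00000000e+00]])}
```

View pics/scene0.png

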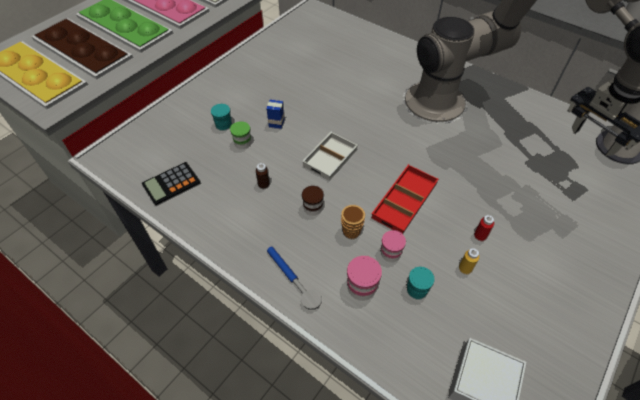

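View pics/top0.png

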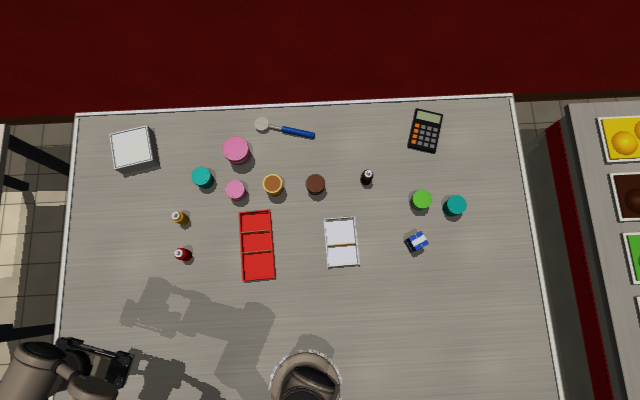

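View pics/wrist0.png

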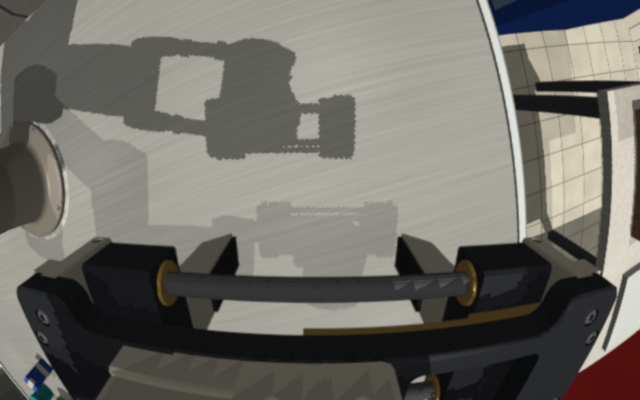

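Candidates in the top view are as follows.
- **Pink:** the small one is at (235,190) and the large one at (236,150). The smaller one is meant.
- **Green:** there is only one, at (422,199). The turquoise ones at (202,177) and (455,205) are not meant.

I'll measure everything and confirm in an enlarged crop.

```bash
cat > h.py <<'E'
import numpy as np,cv2
from cell import readout,cams
def ray(c,u,v):
    T=c["world_to_cam"];R=T[:3,:3];o=-R.T@T[:3,3]
    d=R.T@np.array([(u-c["cx"])/c["fx"],(v-c["cy"])/c["fy"],1.]);return o,d/np.linalg.norm(d)
def onz(c,u,v,z):
    o,d=ray(c,u,v);return o+d*(z-o[2])/d[2]
def proj(c,p):
    T=c["world_to_cam"];q=T[:3,:3]@np.array(p)+T[:3,3];return np.array([c["fx"]*q[0]/q[2]+c["cx"],c["fy"]*q[1]/q[2]+c["cy"]])
def blobs(c,lo,hi,roi=None,minA=15):
    hsv=cv2.cvtColor(c["color"],cv2.COLOR_RGB2HSV);m=cv2.inRange(hsv,np.array(lo),np.array(hi))
    if roi: 
        k=np.zeros_like(m);k[roi[1]:roi[3],roi[0]:roi[2]]=1;m=m*k
    n,l,st,ce=cv2.connectedComponentsWithStats(m)
    return [(ce[i].round(1),st[i].tolist(),l==i) for i in range(1,n) if st[i,4]>=minA]
E
python3 - <<'E'
from h import *
t=cams.read_camera("top")
im=t["color"][:,:,::-1]
a=cv2.resize(im[130:290,160:290],None,fx=4.5,fy=3.75*1.2,interpolation=cv2.INTER_CUBIC)[:600]
cv2.imwrite("pics/cropL.png",cv2.resize(im[140:285,165:290],(517,600),interpolation=cv2.INTER_CUBIC))
cv2.imwrite("pics/cropR.png",cv2.resize(im[155:275,300:475],(800,549),interpolation=cv2.INTER_CUBIC))
s=cams.read_camera("scene");im=s["color"][:,:,::-1]
cv2.imwrite("pics/cropS.png",cv2.resize(im[90:310,200:510],(800,568),interpolation=cv2.INTER_CUBIC))
for nm,lo,hi in(("pink",(150,80,80),(172,255,255)),("green",(40,120,60),(75,255,255)),("yellow",(20,120,100),(32,255,255)),("red",(0,180,60),(6,255,255)),("blue",(105,150,60),(125,255,255))):
  for c,n in((t,"top"),(s,"scene")):
    roi=(100,100,480,290) if n=="top" else (180,80,530,330)
    for b in blobs(c,lo,hi,roi): print(nm,n,b[0],b[1])
E
```

```text
pink top [235.2 148.3] [222, 137, 27, 24, 501]
pink top [234.6 189. ] [225, 180, 20, 19, 275]
pink scene [393.3 240.8] [382, 230, 24, 22, 412]
pink scene [391.  255.5] [383, 252, 16, 6, 24]
pink scene [363.8 271.7] [347, 256, 35, 33, 892]
pink scene [360.8 291.7] [348, 285, 27, 11, 61]
green top [421.6 198.8] [412, 190, 20, 19, 292]
green scene [239.6 128.9] [230, 122, 20, 15, 228]
green scene [241.  141.9] [235, 141, 12, 3, 16]
yellow top [274.1 184.1] [264, 174, 19, 19, 74]
yellow top [178.6 216.9] [172, 211, 11, 12, 44]
yellow scene [469.4 263.3] [461, 251, 18, 23, 167]
red top [177.8 103.2] [100, 100, 217, 11, 1280]
red top [256.4 245.3] [239, 210, 36, 71, 2079]
red top [182.9 255.7] [179, 252, 8, 8, 22]
red scene [404.5 198.1] [373, 166, 64, 66, 1810]
red scene [483.5 231.4] [475, 224, 18, 16, 96]
blue top [298.  131.7] [281, 126, 34, 12, 182]
blue top [415.4 235.8] [409, 231, 14, 10, 52]
blue top [420.6 244.9] [414, 240, 14, 10, 53]
blue scene [273.7 113. ] [267, 107, 14, 13, 146]
blue scene [274.5 125.5] [269, 124, 12, 4, 31]
blue scene [281.3 263.7] [268, 247, 29, 34, 252]
```

View pics/cropL.png

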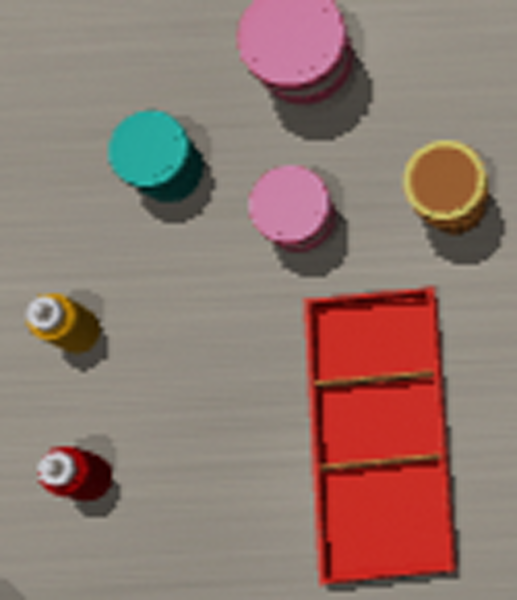

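View pics/cropR.png

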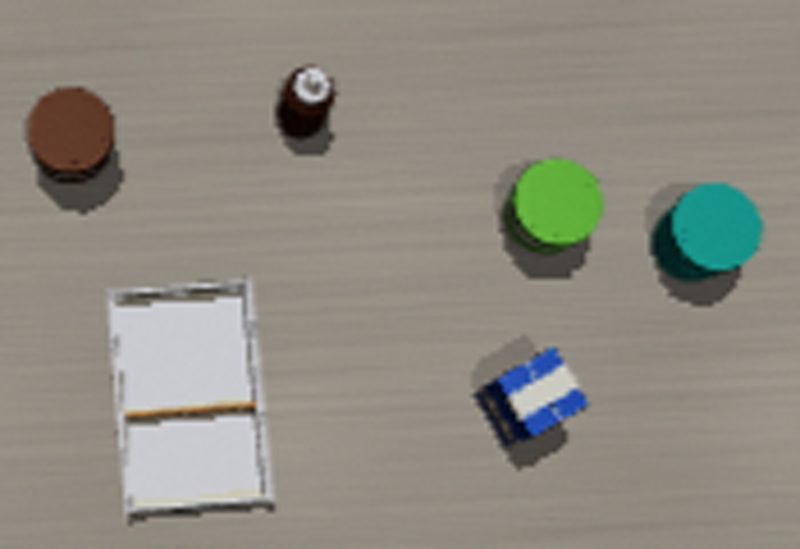

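View pics/cropS.png

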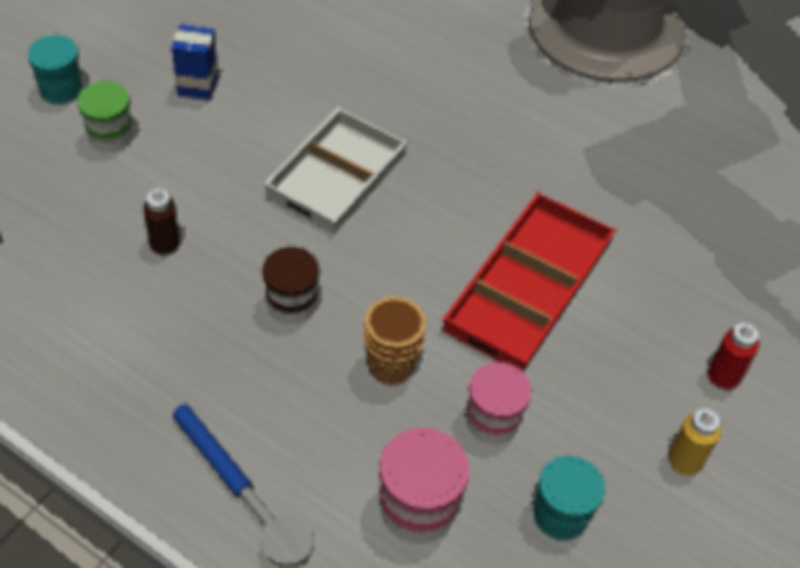

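Scene layout:
- **Confirmed items:** the crops confirm the small pink tub at (235,190), smaller than the pink one at (236,150), and the green tub at (422,199).
- **Red carrier:** the wide compartment is on the near side (bottom of the top view).
- **White carrier:** the wide compartment is on the far side.

Next I'll compute positions.

```bash
python3 - <<'E'
from h import *
t=cams.read_camera("top");s=cams.read_camera("scene")
def tri(a,b):
    (o1,d1),(o2,d2)=ray(t,*a),ray(s,*b)
    A=sum((np.eye(3)-np.outer(d,d)) for d in(d1,d2));B=(np.eye(3)-np.outer(d1,d1))@o1+(np.eye(3)-np.outer(d2,d2))@o2
    p=np.linalg.solve(A,B);return p.round(4),np.linalg.norm(np.cross(p-o1,d1))
print("green top",onz(t,421.6,198.8,.066),"scene",onz(s,239.6,128.9,.064))
print("pink top",onz(t,234.6,189,.066),"scene",onz(s,393.3,240.8,.064))
# bottles: white caps, wafers top
hs=lambda c:cv2.cvtColor(c["color"],cv2.COLOR_RGB2HSV)
for nm,ct,cs in(("brown",(367,174),(262,168)),("yellow",(177,215),(472,253)),("red",(181,252),(488,219))):
    for c,(u,v),n in((t,ct,"t"),(s,cs,"s")):
        b=blobs(c,(0,0,140),(179,70,255),(u-8,v-9,u+9,v+10),5)
        for x in b: print(nm,n,x[0],x[1],onz(c,*x[0],.08))
for nm,c,roi in(("wafer",t,(400,225,435,258)),):
    m=cv2.inRange(hs(c),np.array((0,0,150)),np.array((130,120,255)))|cv2.inRange(hs(c),np.array((105,120,110)),np.array((125,255,255)))
    k=np.zeros_like(m);k[roi[1]:roi[3],roi[0]:roi[2]]=255;m&=k
    for row in m[226:258,400:436]:print("".join(".#"[int(x>0)] for x in row))
    print([tuple(x) for x in hs(c)[235:248,416]])
# carriers
b=max(blobs(t,(0,180,60),(6,255,255),(225,200,290,295)),key=lambda b:b[1][4])
r=cv2.minAreaRect(np.argwhere(b[2])[:,::-1].astype(np.float32));print("red rect",r,[onz(t,*p,.026).round(4).tolist() for p in cv2.boxPoints(r)])
m=cv2.inRange(hs(t),np.array((0,0,165)),np.array((179,40,255)));k=np.zeros_like(m);k[205:280,315:370]=1;m*=k
m=cv2.morphologyEx(m,cv2.MORPH_CLOSE,np.ones((5,5)))
r=cv2.minAreaRect(np.argwhere(m>0)[:,::-1].astype(np.float32));print("white rect",r,[onz(t,*p,.026).round(4).tolist() for p in cv2.boxPoints(r)])
E
```

```text
green top [ 0.5684847  -0.40654632  0.066     ] scene [ 0.57026641 -0.40761519  0.064     ]
pink top [0.6313658  0.20510769 0.066     ] scene [0.63224044 0.20498809 0.064     ]
brown t [367.7 171.1] [359, 165, 17, 19, 178] [ 0.66719085 -0.23556778  0.08      ]
brown s [262.4 163.7] [254, 159, 17, 17, 167] [ 0.64705318 -0.24102971  0.08      ]
yellow t [174.5 213. ] [169, 206, 17, 19, 177] [0.55756905 0.39565164 0.08      ]
yellow s [473. 250.] [464, 244, 17, 19, 180] [0.54155606 0.38778145 0.08      ]
red t [177.8 250.2] [173, 243, 17, 19, 154] [0.43763668 0.38147451 0.08      ]
red s [493.  211.6] [489, 210, 8, 4, 12] [0.39636461 0.37813703 0.08      ]
red s [489.  217.9] [480, 212, 17, 12, 95] [0.42261537 0.37823622 0.08      ]
red s [495.1 226.7] [494, 225, 3, 4, 9] [0.43942026 0.40348144 0.08      ]
..#######...........................
....................................
....................................
...............................#....
#####.####........#.................
#.###.#.............##..............
..#................###..............
#................######...
[... 1216 characters left out ...]
2)), (np.uint8(30), np.uint8(9), np.uint8(201)), (np.uint8(34), np.uint8(9), np.uint8(202)), (np.uint8(39), np.uint8(9), np.uint8(201)), (np.uint8(110), np.uint8(96), np.uint8(185)), (np.uint8(111), np.uint8(201), np.uint8(176)), (np.uint8(111), np.uint8(200), np.uint8(177))]
red rect ((256.1077575683594, 244.9550018310547), (68.70066833496094, 32.134185791015625), 85.76361083984375) [[0.5621, 0.2033, 0.026], [0.565, 0.0959, 0.026], [0.3389, 0.0842, 0.026], [0.3363, 0.1877, 0.026]]
white rect ((341.2103576660156, 241.024169921875), (47.91724395751953, 33.13514709472656), 85.2363510131836) [[0.5257, -0.0806, 0.026], [0.5297, -0.1912, 0.026], [0.3718, -0.1934, 0.026], [0.3681, -0.0856, 0.026]]
```

```bash
python3 - <<'E'
from h import *
t=cams.read_camera("top");s=cams.read_camera("scene")
hs=lambda c:cv2.cvtColor(c["color"],cv2.COLOR_RGB2HSV)
for nm,ct,cs in(("brown",(367,174),(262,168)),("yellow",(177,215),(472,253)),("red",(181,252),(488,219))):
    for c,(u,v),n in((t,ct,"t"),(s,cs,"s")):
        for x in blobs(c,(0,0,185),(179,50,255),(u-8,v-9,u+9,v+10),4): print(nm,n,x[0],x[1],onz(c,*x[0],.082))
c=t
m=cv2.inRange(hs(c),np.array((0,0,190)),np.array((60,60,255)))|cv2.inRange(hs(c),np.array((105,60,150)),np.array((125,255,255)))
k=np.zeros_like(m);k[225:258,404:435]=255;m&=k
n,l,st,ce=cv2.connectedComponentsWithStats(m);i=1+np.argmax(st[1:,4])
P=np.argwhere(l==i)[:,::-1].astype(np.float32)
W=np.array([onz(c,*p,.086)[:2]*1000 for p in P],np.float32)
print("wafer",cv2.minAreaRect(W),W.mean(0))
T=t["world_to_cam"];print(-T[:3,:3].T@T[:3,3])
m=blobs(t,(10,100,60),(22,255,230),(315,205,370,280),5);print([ (x[0],x[1]) for x in m], [onz(t,*x[0],.026) for x in m])
m=blobs(t,(7,60,60),(22,255,230),(235,205,285,285),5);print([ (x[0],x[1]) for x in m], [onz(t,*x[0],.026) for x in m])
E
```

```text
brown t [367.8 172.8] [365, 170, 7, 7, 20] [ 0.66080728 -0.23518899  0.082     ]
brown s [258.4 167. ] [257, 166, 4, 3, 5] [ 0.66500676 -0.24048107  0.082     ]
yellow t [174.7 215. ] [172, 212, 7, 7, 21] [0.55059342 0.39410812 0.082     ]
yellow s [473.8 252.9] [470, 249, 9, 7, 17] [0.54963125 0.39330971 0.082     ]
red t [177.7 252.8] [175, 249, 7, 8, 26] [0.42927799 0.38087197 0.082     ]
red s [490.6 220.1] [488, 218, 5, 4, 7] [0.42837617 0.38487644 0.082     ]
wafer ((431.92010498046875, -376.5668029785156), (44.025474548339844, 44.856773376464844), 25.690378189086914) [ 431.84457 -376.84167]
[ 0.29170651 -0.0590264   1.38850722]
[(array([342.6, 244.3]), [328, 243, 28, 3, 36])] [array([ 0.43680434, -0.141577  ,  0.026     ])]
[(array([254.7, 231.1]), [241, 230, 29, 4, 35]), (array([256.1, 251.2]), [243, 250, 28, 4, 37]), (array([241., 275.]), [241, 273, 1, 5, 5])] [array([0.49450298, 0.14673856, 0.026     ]), array([0.42797338, 0.14299282, 0.026     ]), array([0.35369461, 0.19284345, 0.026     ])]
```

```bash
cat >> h.py <<'E'
from scipy.spatial.transform import Rotation as Rn
def st():
    s=readout.observe();R=Rn.from_euler("xyz",s["tool_rot"]).as_matrix()
    print("t",round(s["time"],2),"pos",(s["tool_pos"]*1000).round(1),"down",R[:,0].round(3),"jaw deg",round(np.degrees(np.arctan2(R[1,1],R[0,1])),1),"open",round(s["opening"]*1000,1),"F",s["contact_force"].round(1),"q",s["qpos"].round(2));return s,R
def go(x,y,z=None,jaw=None):
    s,R=st();p=s["tool_pos"]*1000
    print("delta",round(x-p[0],1),round(y-p[1],1), None if z is None else round(z+159-p[2],1))
    if jaw is not None:
        d=(jaw-np.degrees(np.arctan2(R[1,1],R[0,1])))%180; print("turn rad",np.radians(d).round(3),np.radians(d-180).round(3))
E
python3 -c "
from h import *
go(569,-407,62,0)"
```

```text
t 0.45 pos [151.5 502.7 404.7] down [-0. -0. -1.] jaw deg 73.2 open 92.0 F [-0.6 -0.3  0.2] q [ 1.13  0.34  1.52 -0.    1.28 -0.15]
delta 417.5 -909.7 -183.7
turn rad 1.864 -1.278
```

```bash
python3 -m inch '40 0 0 0 1;40 0 0 0 1;40 0 0 0 1;40 0 0 0 1;40 0 0 0 1;40 0 0 0 1;40 0 0 0 1;6 -38 0 -0.1 1' 20
python3 -m inch '6 -38 0 -0.1 1;6 -38 0 -0.1 1;6 -38 0 -0.1 1;6 -38 0 -0.1 1;6 -38 0 -0.1 1;6 -38 0 -0.1 1;6 -38 0 -0.1 1;6 -38 0 -0.1 1'
python3 -m inch '6 -38 0 -0.1 1;6 -38 0 -0.1 1;6 -38 0 -0.1 1;6 -38 0 -0.07 1;6 -38 0 0 1;6 -38 0 0 1;6 -38 0 0 1;6 -38 0 0 1'
python3 -m inch '6 -38 0 0 1;6 -38 0 0 1;6 -38 0 0 1;6 -38 0 0 1;6 -38 0 0 1;0 0 0 0 1'
python3 -c "
from h import *
go(569,-407,62,0)"
```

```text
time: 1.12
tool_pos: [0.445, 0.4685, 0.3991]
tool_rot: [1.337, 1.57, 0.943]
contact_force: [0.9, -0.9, -2.5]
opening: 0.0921
time: 1.78
tool_pos: [0.4854, 0.1589, 0.4049]
tool_rot: [1.317, 1.57, 0.12]
contact_force: [1.0, -0.2, 2.0]
opening: 0.092
time: 2.45
tool_pos: [0.5334, -0.1453, 0.4049]
tool_rot: [1.388, 1.57, -0.175]
contact_force: [0.2, 0.5, -0.2]
opening: 0.0919
time: 2.95
tool_pos: [0.563, -0.3398, 0.4032]
tool_rot: [-0.191, 1.568, -1.759]
contact_force: [-1.0, 0.7, -0.4]
opening: 0.0919
t 2.95 pos [ 563.  -339.8  403.2] down [-0.    -0.002 -1.   ] jaw deg 0.1 open 91.9 F [-1.   0.7 -0.4] q [-0.66  0.59  1.12 -0.    1.43 -0.66]
delta 6.0 -67.2 -182.2
turn rad 3.139 -0.002
```

```bash
python3 -m inch '6 -34 -20 0 1;0 -33 -30 0 1;0 0 0 0 1;0 0 0 0 1'
cat >> h.py <<'E'
def wcam():
    s=readout.observe();R=Rn.from_euler("xyz",s["tool_rot"]).as_matrix();c=cams.read_camera("wrist")
    c["R"]=R@c["T_tool_cam"][:3,:3];c["o"]=s["tool_pos"]+R@c["T_tool_cam"][:3,3];return c
def wonz(c,u,v,z):
    a,b=(u-c["cx"])/c["fx"],(v-c["cy"])/c["fy"];th=np.hypot(a,b);d=c["R"]@np.array([np.sin(th)*a/th,np.sin(th)*b/th,np.cos(th)])
    return c["o"]+d*(z-c["o"][2])/d[2]
E
python3 -c "
from h import *
go(569,-407,62,0)
c=wcam();cv2.imwrite('pics/w1.png',c['color'][:,:,::-1])
for x in blobs(c,(40,120,60),(75,255,255),None,80):
  P=np.argwhere(x[2])[:,::-1];W=np.array([wonz(c,*p,.068)[:2]*1000 for p in P],np.float32);print(x[0],x[1],cv2.minEnclosingCircle(W),W.mean(0))
"
```

```text
time: 3.28
tool_pos: [0.5688, -0.3995, 0.3534]
tool_rot: [-2.314, 1.565, 2.404]
contact_force: [0.1, 0.8, 0.3]
opening: 0.0916
t 3.28 pos [ 568.8 -399.5  353.4] down [-0.004  0.004 -1.   ] jaw deg 0.3 open 91.6 F [0.1 0.8 0.3] q [-0.72  0.7   1.05  0.    1.39 -0.73]
delta 0.2 -7.5 -132.4
turn rad 3.136 -0.006
[318.2 204.3] [285, 172, 67, 66, 3560] ((568.7577514648438, -402.47705078125), 32.46055221557617) [ 568.8933  -402.51163]
```

View pics/w1.png

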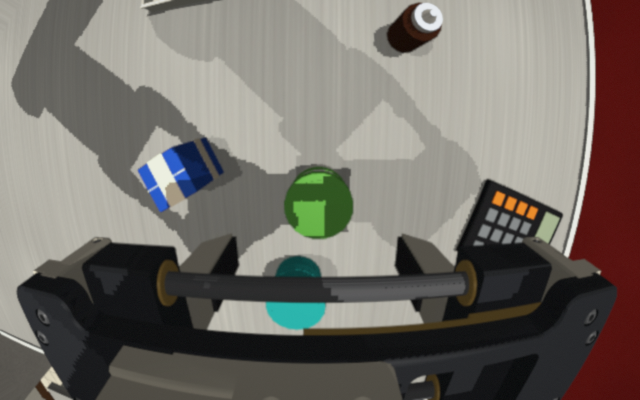

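The wrist view shows the green lid centred at pixel (318,204), with the turquoise tub behind it at (297,290). I'll check that tub's height against the gripper body.

```bash
python3 - <<'E'
from h import *
t=cams.read_camera("top");s=cams.read_camera("scene")
a=cv2.imwrite('pics/s1.png',cv2.resize(s["color"][90:190,190:320,::-1],(780,600)))
for c in(t,):
  for b in blobs(c,(80,120,60),(98,255,255),(430,180,480,230),20):print(b[0],b[1],[onz(c,*b[0],z).round(3) for z in(.068,.09,.11)])
for b in blobs(s,(80,100,110),(98,255,255),(205,95,240,135),20):print(b[0],b[1],[onz(s,*b[0],z).round(3) for z in(.068,.09,.11)])
E
```

```text
[453.6 198.6] [449, 195, 11, 10, 55] [array([ 0.564, -0.51 ,  0.068]), array([ 0.559, -0.503,  0.09 ]), array([ 0.555, -0.496,  0.11 ])]
[216.9 111.3] [211, 105, 16, 12, 111] [array([ 0.558, -0.52 ,  0.068]), array([ 0.573, -0.499,  0.09 ]), array([ 0.587, -0.481,  0.11 ])]
```

View pics/s1.png

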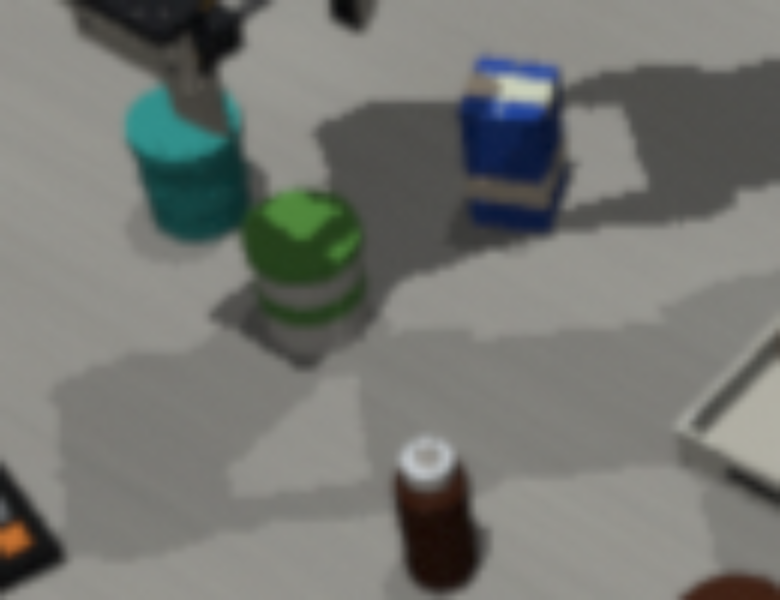

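```bash
python3 -m inch '0 -5 -30 0 1;0 0 -35 0 1;0 0 -35 0 1;0 0 -20 0 1;0 0 -10 0 1;0 0 0 0 1;0 0 0 0 1'
python3 -c "
from h import *
go(569,-405,62,0)"
```

```text
time: 4.02
tool_pos: [0.5702, -0.4029, 0.2286]
tool_rot: [0.873, 1.568, -0.689]
contact_force: [-0.5, 0.6, -0.1]
opening: 0.092
t 4.02 pos [ 570.2 -402.9  228.6] down [ 0.002 -0.002 -1.   ] jaw deg 0.5 open 92.0 F [-0.5  0.6 -0.1] q [-0.72  0.82  1.19  0.    1.14 -0.73]
delta -1.2 -2.1 -7.6
turn rad 3.133 -0.009
```

```bash
python3 -m inch '0 -2 -7 0 1;0 0 0 0 0;0 0 0 0 0;0 0 0 0 0;0 0 0 0 0;0 0 0 0 0;0 0 0 0 0;0 0 0 0 0' 20
python3 -c "
from h import *
st()"
```

```text
time: 4.68
tool_pos: [0.5695, -0.4053, 0.2201]
tool_rot: [0.736, 1.57, -0.827]
contact_force: [-1.3, -0.1, 1.3]
opening: 0.0629
t 4.68 pos [ 569.5 -405.3  220.1] down [ 0. -0. -1.] jaw deg 0.5 open 62.9 F [-1.3 -0.1  1.3] q [-0.73  0.83  1.19 -0.    1.12 -0.74]
```

```bash
python3 -m inch '0 0 20 0 0;0 0 40 0 0;0 0 40 0 0;-12 36 10 0.1 0;-12 36 0 0.1 0;-12 36 0 0.11 0;-12 36 0 0.11 0;-12 36 0 0.11 0'
python3 -m inch '-12 36 0 0.11 0;-12 36 0 0.11 0;-12 36 0 0.11 0;-12 36 0 0.11 0;-12 36 0 0.11 0;-12 36 0 0.11 0;-12 36 0 0.11 0;-12 36 0 0.11 0'
python3 -m inch '-12 36 0 0.11 0;-12 36 0 0.1 0;0 0 0 0 0;0 0 0 0 0'
python3 -c "
from h import *
go(383.6,139.6,65.5,93.3)
c=wcam();cv2.imwrite('pics/w2.png',c['color'][:,:,::-1])"
```

```text
time: 5.35
tool_pos: [0.5085, -0.2235, 0.3295]
tool_rot: [2.841, 1.57, 1.813]
contact_force: [1.3, 0.8, -1.6]
opening: 0.063
time: 6.02
tool_pos: [0.4125, 0.0643, 0.3298]
tool_rot: [0.778, 1.57, 0.63]
contact_force: [1.4, -0.1, -1.0]
opening: 0.0629
time: 6.35
tool_pos: [0.3887, 0.1365, 0.3298]
tool_rot: [0.659, 1.571, 0.72]
contact_force: [-0.6, 0.4, -0.9]
opening: 0.063
t 6.35 pos [388.7 136.5 329.8] down [ 0.  0. -1.] jaw deg 93.5 open 63.0 F [-0.6  0.4 -0.9] q [ 0.15  0.22  1.93  0.    0.99 -1.48]
delta -5.1 3.1 -105.3
turn rad 3.138 -0.004
```

View pics/w2.png

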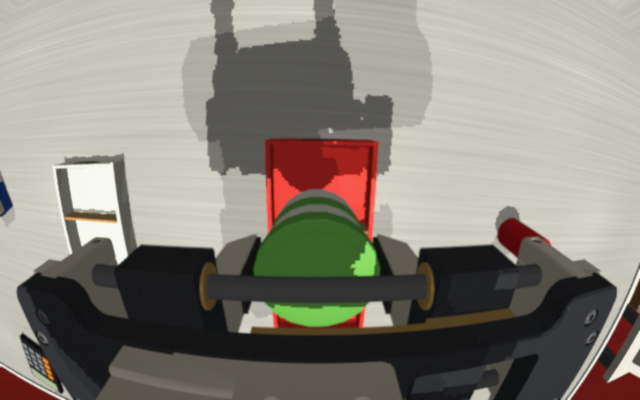

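```bash
python3 -c "
from h import *
c=wcam()
for u,v in((266,141),(378,141),(265,180),(378,180)):print((wonz(c,u,v,.026)*1000).round(1))"
```

```text
[342.3  87.9  26. ]
[336.  191.2  26. ]
[379.4  87.9  26. ]
[373.  194.9  26. ]
```

```bash
python3 -m inch '-5 3 -30 0 0;0 0 -35 0 0;0 0 -20 0 0;0 0 -12 0 0;0 0 -5 0 0;0 0 0 0 0;0 0 0 0 0;0 0 0 0 0'
python3 -c "
from h import *
go(383.6,139.6,65.5,93.3)"
```

```text
time: 7.12
tool_pos: [0.3852, 0.1374, 0.2285]
tool_rot: [0.14, 1.569, 0.196]
contact_force: [-0.7, -0.1, -1.4]
opening: 0.0632
t 7.12 pos [385.2 137.4 228.5] down [ 0.002  0.    -1.   ] jaw deg 93.2 open 63.2 F [-0.7 -0.1 -1.4] q [ 0.15  0.39  2.05  0.    0.69 -1.47]
delta -1.6 2.2 -4.0
turn rad 0.002 -3.14
```

```bash
python3 -m inch '0 1 -2 0 0;0 0 -2 0 0;0 0 -1 0 0;0 0 0 0 0;0 0 0 0 0'
python3 -m inch '0 0 -1 0 0;0 0 0 0 0;0 0 0 0 0'
python3 -c "
from h import *
st()"
```

```text
time: 7.53
tool_pos: [0.3847, 0.1389, 0.2231]
tool_rot: [0.117, 1.57, 0.174]
contact_force: [-0.5, -0.6, 2.4]
opening: 0.0632
time: 7.78
tool_pos: [0.3847, 0.1389, 0.2228]
tool_rot: [0.102, 1.569, 0.16]
contact_force: [-3.0, -0.4, 16.4]
opening: 0.0631
t 7.78 pos [384.7 138.9 222.8] down [ 0.002  0.    -1.   ] jaw deg 93.3 open 63.1 F [-3.  -0.4 16.4] q [ 0.16  0.41  2.06  0.    0.68 -1.47]
```

Contact felt, so I'll release and go up.

```bash
python3 -m inch '0 0 0.5 0 0.85;0 0 0 0 0.95;0 0 0 0 0.95;0 0 0 0 1;0 0 0 0 1;0 0 10 0 1;0 0 30 0 1;0 0 40 0 1'
python3 -m inch '0 0 40 0 1;0 0 0 0 1'
python3 -c "
from h import *
st();go(660,-236,56,93)
t=cams.read_camera('top');cv2.imwrite('pics/t2.png',t['color'][:,:,::-1])"
```

```text
time: 8.45
tool_pos: [0.3836, 0.1387, 0.301]
tool_rot: [-3.058, 1.564, -3.001]
contact_force: [0.9, 0.4, -0.8]
opening: 0.0918
time: 8.62
tool_pos: [0.386, 0.1392, 0.3484]
tool_rot: [0.111, 1.559, 0.168]
contact_force: [1.9, -0.6, 0.2]
opening: 0.0918
t 8.62 pos [386.  139.2 348.4] down [ 0.011  0.002 -1.   ] jaw deg 93.3 open 91.8 F [ 1.9 -0.6  0.2] q [ 0.16  0.19  1.91  0.    1.03 -1.47]
t 8.62 pos [386.  139.2 348.4] down [ 0.011  0.002 -1.   ] jaw deg 93.3 open 91.8 F [ 1.9 -0.6  0.2] q [ 0.16  0.19  1.91  0.    1.03 -1.47]
delta 274.0 -375.2 -133.4
turn rad 3.137 -0.005
```

View pics/t2.png

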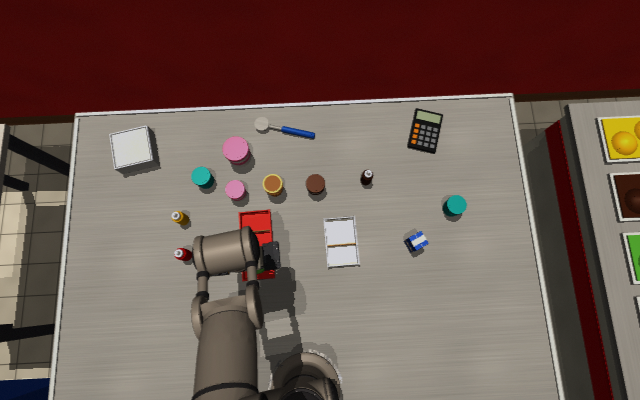

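The green tub is in and the hand is clear. Next is the brown sauce.

```bash
python3 -m inch '23 -31 0 0 1;23 -31 0 0 1;23 -31 0 0 1;23 -31 0 0 1;23 -31 0 0 1;23 -31 0 0 1;23 -31 0 0 1;23 -31 0 0 1'
python3 -m inch '23 -31 0 0 1;23 -31 0 0 1;23 -31 0 0 1;20 -31 0 0 1;0 0 0 0 1;0 0 0 0 1;0 0 0 0 1'
python3 -c "
from h import *
go(660,-236,56,93)
c=wcam();cv2.imwrite('pics/w3.png',c['color'][:,:,::-1])
for x in blobs(c,(0,0,170),(179,60,255),(260,130,380,260),30): print(x[0],x[1],wonz(c,*x[0],.082))
"
```

```text
time: 9.33
tool_pos: [0.5691, -0.1109, 0.3405]
tool_rot: [2.701, 1.568, 2.758]
contact_force: [0.9, 0.1, -0.1]
opening: 0.0917
time: 9.92
tool_pos: [0.6572, -0.2329, 0.3402]
tool_rot: [2.522, 1.567, 2.579]
contact_force: [-0.2, 0.5, -0.8]
opening: 0.092
t 9.92 pos [ 657.2 -232.9  340.2] down [-0.003  0.002 -1.   ] jaw deg 93.3 open 92.0 F [-0.2  0.5 -0.8] q [-0.45  0.72  1.07  0.    1.36 -2.08]
delta 2.8 -3.1 -125.2
turn rad 3.137 -0.005
[274.6 185.6] [260, 163, 34, 50, 1357] [ 0.63928183 -0.26487802  0.082     ]
[312.6 215.8] [297, 204, 31, 24, 489] [ 0.66298272 -0.23334127  0.082     ]
[340.5 208.3] [336, 204, 12, 8, 71] [ 0.65531577 -0.2111181   0.082     ]
[339.3 239.7] [325, 228, 25, 29, 496] [ 0.68311206 -0.20983201  0.082     ]
```

View pics/w3.png

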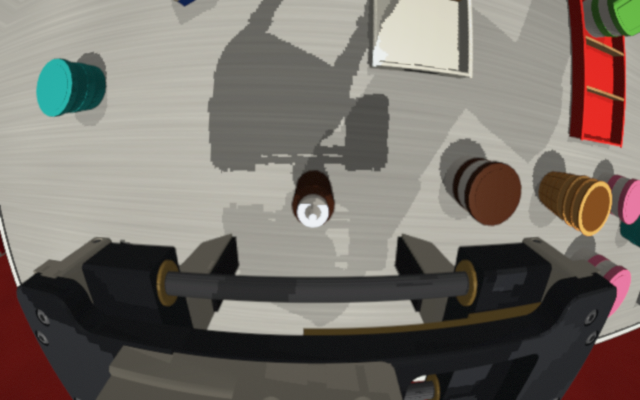

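```bash
python3 -m inch '2 -2 -35 0 1;0 0 -35 0 1;0 0 -30 0 1;0 0 -15 0 1;0 0 -8 0 1;0 0 0 0 1;0 0 0 0 1;0 0 0 0 1'
python3 -c "
from h import *
go(660,-235,56,93)"
```

```text
time: 10.63
tool_pos: [0.66, -0.2349, 0.2214]
tool_rot: [-0.468, 1.567, -0.411]
contact_force: [0.5, 0.6, 1.0]
opening: 0.0918
t 10.63 pos [ 660.  -234.9  221.4] down [ 0.003 -0.001 -1.   ] jaw deg 93.3 open 91.8 F [0.5 0.6 1. ] q [-0.45  0.83  1.18  0.    1.13 -2.08]
delta -0.0 -0.1 -6.4
turn rad 3.136 -0.005
```

```bash
python3 -m inch '0 0 -6 0 1;0 0 0 0 0;0 0 0 0 0;0 0 0 0 0;0 0 0 0 0;0 0 0 0 0;0 0 0 0 0;0 0 0 0 0' 20
python3 -m inch '0 0 0 0 0;0 0 0 0 0;0 0 0 0 0;0 0 0 0 0'
python3 -c "
from h import *
st()"
```

```text
time: 11.3
tool_pos: [0.6595, -0.2352, 0.2132]
tool_rot: [0.726, 1.571, 0.783]
contact_force: [0.0, -0.1, 0.1]
opening: 0.0499
time: 11.63
tool_pos: [0.6595, -0.2352, 0.2132]
tool_rot: [0.971, 1.571, 1.028]
contact_force: [0.9, 0.3, -0.4]
opening: 0.0376
t 11.63 pos [ 659.5 -235.2  213.2] down [ 0.  0. -1.] jaw deg 93.3 open 37.6 F [ 0.9  0.3 -0.4] q [-0.45  0.84  1.19  0.    1.11 -2.08]
```

```bash
python3 -m inch '0 0 20 0 0;0 0 40 0 0;0 0 40 0 0;0 0 20 0 0;-18 34 0 0 0;-18 34 0 0 0;-18 34 0 0 0;-18 34 0 0 0'
python3 -m inch '-18 34 0 0 0;-18 34 0 0 0;-18 34 0 0 0;-18 34 0 0 0;-18 34 0 0 0;-18 34 0 0 0;-18 34 0 0 0;0 0 0 0 0'
python3 -m inch '0 0 0 0 0;0 0 0 0 0'
python3 -c "
from h import *
go(461.5,144.1,57,93.3)
c=wcam();cv2.imwrite('pics/w4.png',c['color'][:,:,::-1])"
```

```text
time: 12.3
tool_pos: [0.5862, -0.0979, 0.3331]
tool_rot: [1.873, 1.57, 1.929]
contact_force: [0.6, 1.2, -1.4]
opening: 0.0379
time: 12.97
tool_pos: [0.4582, 0.1433, 0.3332]
tool_rot: [2.421, 1.568, 2.483]
contact_force: [-0.9, 0.5, -1.0]
opening: 0.0375
time: 13.13
tool_pos: [0.4618, 0.1387, 0.3334]
tool_rot: [-0.242, 1.57, -0.184]
contact_force: [-0.9, 0.7, -0.9]
opening: 0.0374
t 13.13 pos [461.8 138.7 333.4] down [ 0.001 -0.    -1.   ] jaw deg 93.3 open 37.4 F [-0.9  0.7 -0.9] q [ 0.13  0.34  1.75 -0.    1.06 -1.5 ]
delta -0.3 5.4 -117.4
turn rad 3.141 -0.0
```

View pics/w4.png

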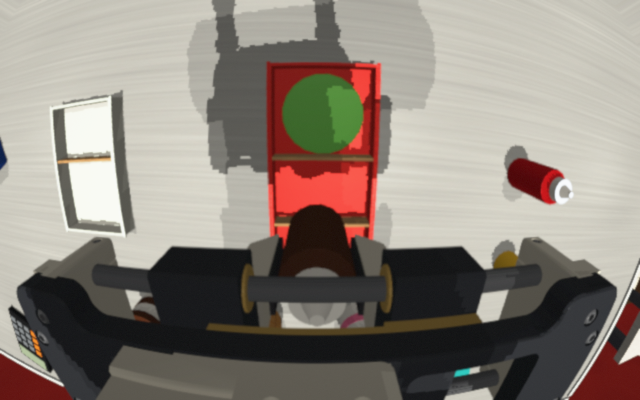

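```bash
python3 -c "
from h import *
c=wcam()
for u,v in((272,158),(374,157),(278,221),(372,219),(268,65),(379,65)):print((wonz(c,u,v,.026)*1000).round(1))"
```

```text
[431.3  96.4  26. ]
[424.8 192.4  26. ]
[494.2 103.5  26. ]
[486.9 197.   26. ]
[344.2  89.1  26. ]
[337.8 190.5  26. ]
```

```bash
python3 -m inch '-1 5 -35 0 0;0 0 -35 0 0;0 0 -25 0 0;0 0 -12 0 0;0 0 -4 0 0;0 0 0 0 0;0 0 0 0 0;0 0 0 0 0'
python3 -c "
from h import *
go(461.5,144.1,57.2,93.3)"
```

```text
time: 13.9
tool_pos: [0.4612, 0.1435, 0.2233]
tool_rot: [0.117, 1.568, 0.174]
contact_force: [0.3, 0.6, -0.7]
opening: 0.0376
t 13.9 pos [461.2 143.5 223.3] down [ 0.002  0.    -1.   ] jaw deg 93.2 open 37.6 F [ 0.3  0.6 -0.7] q [ 0.14  0.5   1.86  0.    0.77 -1.48]
delta 0.3 0.6 -7.1
turn rad 0.001 -3.14
```

```bash
python3 -m inch '0 0 -3 0 0;0 0 -2 0 0;0 0 -1 0 0;0 0 0 0 0;0 0 0 0 0'
python3 -m inch '0 0 -1 0 0;0 0 0 0 0;0 0 0 0 0'
python3 -c "
from h import *
st()"
```

```text
time: 14.32
tool_pos: [0.4605, 0.1439, 0.2163]
tool_rot: [0.603, 1.571, 0.66]
contact_force: [-0.6, -0.4, -1.2]
opening: 0.0378
time: 14.57
tool_pos: [0.4606, 0.1439, 0.2161]
tool_rot: [0.137, 1.57, 0.194]
contact_force: [-0.8, -2.4, 8.3]
opening: 0.0373
t 14.57 pos [460.6 143.9 216.1] down [ 0.001  0.    -1.   ] jaw deg 93.3 open 37.3 F [-0.8 -2.4  8.3] q [ 0.14  0.51  1.87  0.    0.76 -1.48]
```

```bash
python3 -m inch '0 0 0.5 0 0.7;0 0 0 0 0.9;0 0 0 0 1;0 0 0 0 1;0 0 0 0 1;0 0 0 0 1;0 0 20 0 1;0 0 40 0 1'
python3 -m inch '0 0 40 0 1;0 0 20 0 1;-2 -37 0 -0.09 1;-2 -37 0 -0.09 1;-2 -37 0 -0.09 1;-2 -37 0 -0.09 1;-2 -37 0 -0.09 1;-2 -37 0 -0.09 1'
python3 -m inch '-2 -37 0 -0.09 1;-2 -37 0 -0.09 1;-2 -37 0 -0.09 1;-2 -37 0 -0.09 1;-2 -37 0 -0.09 1;-2 -37 0 -0.09 1;-2 -37 0 -0.1 1;-2 -37 0 0 1'
python3 -m inch '0 0 0 0 1;0 0 0 0 1'
python3 -c "
from h import *
go(432,-377,60,25.7)
c=wcam();cv2.imwrite('pics/w5.png',c['color'][:,:,::-1])
t=cams.read_camera('top');cv2.imwrite('pics/t5.png',cv2.resize(t['color'][130:290,160:370,::-1],(787,600)))"
```

```text
time: 15.23
tool_pos: [0.4592, 0.1436, 0.2728]
tool_rot: [-3.066, 1.561, -3.009]
contact_force: [0.6, 0.3, -1.6]
opening: 0.0866
time: 15.9
tool_pos: [0.448, -0.0798, 0.3358]
tool_rot: [0.638, 1.571, 0.151]
contact_force: [-0.7, -0.5, 0.6]
opening: 0.0916
time: 16.57
tool_pos: [0.432, -0.376, 0.3355]
tool_rot: [2.872, 1.57, 1.744]
contact_force: [0.0, -0.3, 0.5]
opening: 0.092
time: 16.73
tool_pos: [0.4319, -0.3757, 0.3349]
tool_rot: [-3.032, 1.57, 2.125]
contact_force: [-0.8, 0.4, -0.3]
opening: 0.0917
t 16.73 pos [ 431.9 -375.7  334.9] down [-0.     0.001 -1.   ] jaw deg 25.5 open 91.7 F [-0.8  0.4 -0.3] q [-0.85  0.49  1.49  0.    1.16 -1.3 ]
delta 0.1 -1.3 -115.9
turn rad 0.003 -3.138
```

View pics/w5.png

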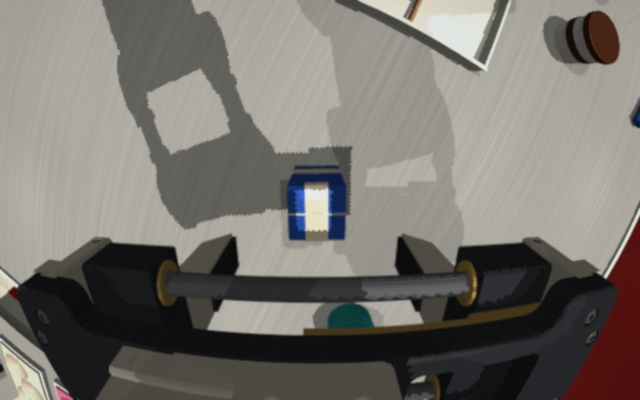

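View pics/t5.png

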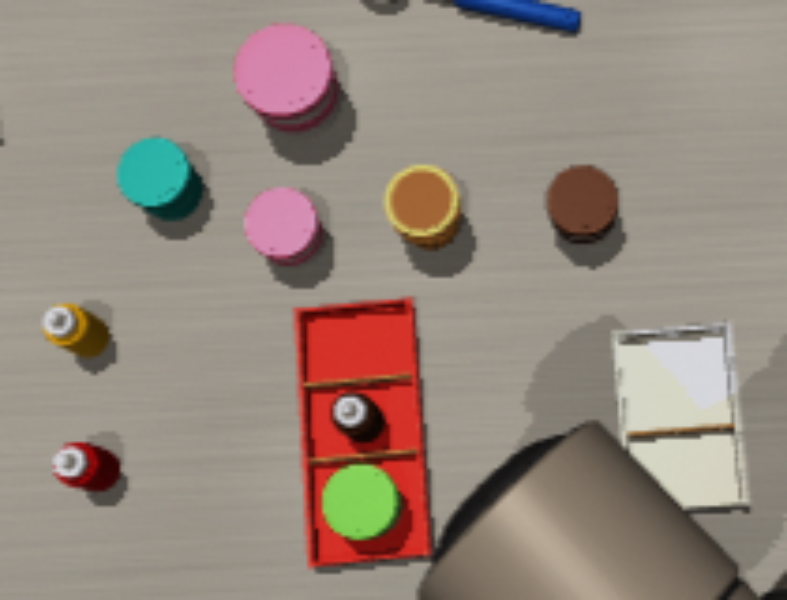

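The tub and bottle stand in their compartments. The wafer at (316,210) in the wrist view is square to the jaws, so I'll go down.

```bash
python3 -m inch '0 -1 -35 0 1;0 0 -35 0 1;0 0 -25 0 1;0 0 -12 0 1;0 0 -6 0 1;0 0 0 0 1;0 0 0 0 1;0 0 -3 0 1'
python3 -m inch '0 0 0 0 0.4;0 0 0 0 0;0 0 0 0 0;0 0 0 0 0;0 0 0 0 0;0 0 0 0 0;0 0 0 0 0;0 0 0 0 0' 20
python3 -m inch '0 0 0 0 0;0 0 0 0 0;0 0 0 0 0'
python3 -c "
from h import *
st()"
```

```text
time: 17.5
tool_pos: [0.4332, -0.3752, 0.2216]
tool_rot: [0.309, 1.567, -0.813]
contact_force: [1.0, -0.3, -0.2]
opening: 0.0918
time: 18.17
tool_pos: [0.4325, -0.3752, 0.2197]
tool_rot: [2.532, 1.571, 1.409]
contact_force: [0.3, 0.5, 0.8]
opening: 0.046
time: 18.42
tool_pos: [0.4325, -0.3752, 0.2197]
tool_rot: [1.074, 1.571, -0.049]
contact_force: [-0.9, -1.0, 1.2]
opening: 0.0459
t 18.42 pos [ 432.5 -375.2  219.7] down [ 0. -0. -1.] jaw deg 25.7 open 45.9 F [-0.9 -1.   1.2] q [-0.85  0.63  1.61  0.    0.9  -1.3 ]
```

```bash
python3 -m inch '0 0 20 0 0;0 0 40 0 0;0 0 40 0 0;0 0 20 0 0;7 37 0 0.09 0;7 37 0 0.09 0;7 37 0 0.09 0;7 37 0 0.09 0'
python3 -m inch '7 37 0 0.09 0;7 37 0 0.09 0;7 37 0 0.09 0;7 37 0 0.09 0;7 37 0 0.09 0;7 37 0 0.09 0;7 37 0 0.09 0;7 37 0 0.09 0'
python3 -m inch '7 37 0 0.09 0;5 37 0 0.01 0;0 0 0 0 0;0 0 0 0 0;0 0 0 0 0'
python3 -c "
from h import *
go(527.5,149,64,93.3)
c=wcam();cv2.imwrite('pics/w6.png',c['color'][:,:,::-1])"
```

```text
time: 19.08
tool_pos: [0.4603, -0.2257, 0.3398]
tool_rot: [1.244, 1.57, 0.485]
contact_force: [0.4, -0.7, 0.0]
opening: 0.046
time: 19.75
tool_pos: [0.5164, 0.0708, 0.3397]
tool_rot: [1.348, 1.571, 1.309]
contact_force: [0.5, 0.1, -1.1]
opening: 0.0464
time: 20.17
tool_pos: [0.5283, 0.1426, 0.3394]
tool_rot: [-2.656, 1.57, -2.598]
contact_force: [0.1, 0.7, -0.7]
opening: 0.0461
t 20.17 pos [528.3 142.6 339.4] down [-0.001 -0.    -1.   ] jaw deg 93.3 open 46.1 F [ 0.1  0.7 -0.7] q [ 0.12  0.44  1.56 -0.    1.14 -1.5 ]
delta -0.8 6.4 -116.4
turn rad 3.141 -0.0
```

View pics/w6.png

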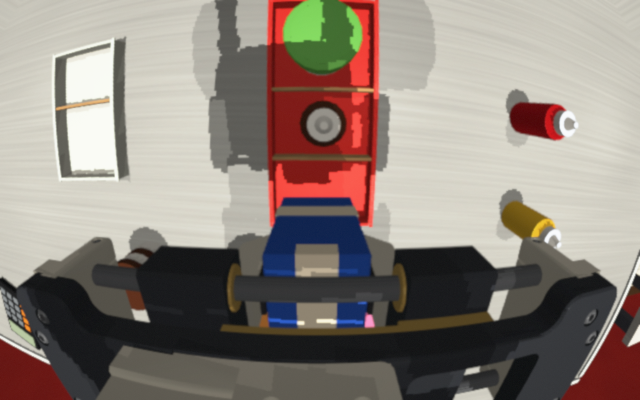

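```bash
python3 -c "
from h import *
c=wcam()
for u,v in((274,158.5),(372,157.5),(272,90),(376,89)):print((wonz(c,u,v,.026)*1000).round(1))"
```

```text
[498.7 101.3  26. ]
[492.3 195.5  26. ]
[433.2  96.9  26. ]
[426.2 194.1  26. ]
```

```bash
python3 -m inch '1 7 -35 0 0;0 0 -35 0 0;0 0 -25 0 0;0 0 -12 0 0;0 0 -4 0 0;0 0 0 0 0;0 0 0 0 0;0 0 0 0 0'
python3 -c "
from h import *
go(529,149.5,64,93.3)"
```

```text
time: 20.93
tool_pos: [0.5301, 0.1494, 0.2301]
tool_rot: [0.103, 1.568, 0.159]
contact_force: [-0.8, -0.1, -1.1]
opening: 0.0456
t 20.93 pos [530.1 149.4 230.1] down [ 0.003  0.    -1.   ] jaw deg 93.2 open 45.6 F [-0.8 -0.1 -1.1] q [ 0.14  0.58  1.67  0.    0.89 -1.49]
delta -1.1 0.1 -7.1
turn rad 0.001 -3.14
```

```bash
python3 -m inch '0 0 -3 0 0;0 0 -2 0 0;0 0 -1 0 0;0 0 0 0 0;0 0 0 0 0'
python3 -m inch '0 0 -1 0 0;0 0 0 0 0;0 0 0 0 0'
python3 -c "
from h import *
st()"
```

```text
time: 21.35
tool_pos: [0.5295, 0.1499, 0.2228]
tool_rot: [1.231, 1.571, 1.289]
contact_force: [0.3, 0.1, -0.6]
opening: 0.0458
time: 21.6
tool_pos: [0.5295, 0.1499, 0.2227]
tool_rot: [0.133, 1.57, 0.191]
contact_force: [-3.1, -1.2, 7.3]
opening: 0.0457
t 21.6 pos [529.5 149.9 222.7] down [ 0.001  0.    -1.   ] jaw deg 93.3 open 45.7 F [-3.1 -1.2  7.3] q [ 0.14  0.59  1.67  0.    0.87 -1.49]
```

```bash
python3 -m inch '0 0 0.5 0 0.7;0 0 0 0 0.9;0 0 0 0 1;0 0 0 0 1;0 0 0 0 1;0 0 0 0 1;0 0 20 0 1;0 0 40 0 1'
python3 -m inch '0 0 40 0 1;0 0 20 0 1;0 0 0 0 1'
python3 -c "
from h import *
go(631.5,205,62,93)
t=cams.read_camera('top');s=cams.read_camera('scene')
for z in(.07,.09,.11):print(z,'bigpink',onz(t,235.2,148.3,z)[:2].round(3),onz(s,363.8,271.7,z)[:2].round(3),'turq',onz(t,201.5,177,z)[:2].round(3),onz(s,420.5,277,z)[:2].round(3),'cups',onz(t,272.5,184,z)[:2].round(3))"
```

```text
time: 22.27
tool_pos: [0.5282, 0.1496, 0.2786]
tool_rot: [-3.071, 1.561, -3.014]
contact_force: [-0.6, -0.1, 0.9]
opening: 0.0909
time: 22.52
tool_pos: [0.5305, 0.15, 0.3475]
tool_rot: [0.088, 1.561, 0.145]
contact_force: [-0.0, 0.1, 0.7]
opening: 0.0917
t 22.52 pos [530.5 150.  347.5] down [ 0.01   0.001 -1.   ] jaw deg 93.3 open 91.7 F [-0.   0.1  0.7] q [ 0.14  0.44  1.54  0.    1.15 -1.49]
delta 101.0 55.0 -126.5
turn rad 3.137 -0.005
0.07 bigpink [0.771 0.202] [0.759 0.195] turq [0.677 0.314] [0.686 0.316] cups [0.641 0.08 ]
0.09 bigpink [0.764 0.198] [0.768 0.2  ] turq [0.671 0.308] [0.697 0.319] cups [0.636 0.077]
0.11 bigpink [0.757 0.194] [0.778 0.204] turq [0.665 0.302] [0.708 0.321] cups [0.631 0.075]
```

```bash
python3 -m inch '25 14 0 0 1;25 14 0 0 1;25 14 0 0 1;26 14 0 0 1;0 0 0 0 1;0 0 0 0 1;0 0 0 0 1'
python3 -c "
from h import *
go(632,205,62,93)
c=wcam();cv2.imwrite('pics/w7.png',c['color'][:,:,::-1])
for x in blobs(c,(150,80,60),(172,255,255),(250,130,400,250),80):
  P=np.argwhere(x[2])[:,::-1];W=np.array([wonz(c,*p,.068)[:2]*1000 for p in P],np.float32);print(x[0],x[1],cv2.minEnclosingCircle(W),W.mean(0))
"
```

```text
time: 23.2
tool_pos: [0.6298, 0.2056, 0.3401]
tool_rot: [-2.981, 1.567, -2.924]
contact_force: [-0.7, -1.2, 0.3]
opening: 0.0917
t 23.2 pos [629.8 205.6 340.1] down [-0.004 -0.001 -1.   ] jaw deg 93.3 open 91.7 F [-0.7 -1.2  0.3] q [ 0.2   0.65  1.19 -0.    1.3  -1.43]
delta 2.2 -0.6 -119.1
turn rad 3.137 -0.005
[317.2 203.1] [281, 167, 71, 73, 3322] ((629.6190795898438, 207.67391967773438), 33.1867790222168) [629.04614 207.87239]
```

View pics/w7.png

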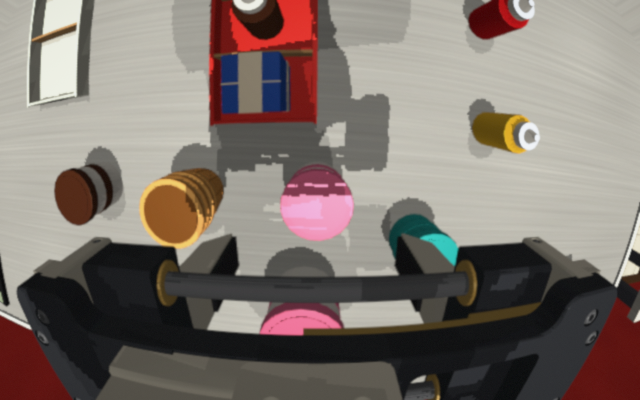

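```bash
python3 -m inch '1 1 -35 0 1;0 0 -35 0 1;0 0 -25 0 1;0 0 -12 0 1;0 0 -6 0 1;0 0 0 0 1;0 0 0 0 1;0 0 -4 0 1'
python3 -c "
from h import *
go(631,207,62,93)"
```

```text
time: 23.92
tool_pos: [0.6323, 0.207, 0.2281]
tool_rot: [0.149, 1.566, 0.206]
contact_force: [0.2, -1.3, -0.2]
opening: 0.0921
t 23.92 pos [632.3 207.  228.1] down [ 0.005  0.001 -1.   ] jaw deg 93.3 open 92.1 F [ 0.2 -1.3 -0.2] q [ 0.2   0.76  1.31  0.    1.07 -1.43]
delta -1.3 0.0 -7.1
turn rad 3.137 -0.005
```

```bash
python3 -m inch '0 0 -3 0 1;0 0 0 0 0.6;0 0 0 0 0.3;0 0 0 0 0;0 0 0 0 0;0 0 0 0 0;0 0 0 0 0;0 0 0 0 0' 20
python3 -m inch '0 0 0 0 0;0 0 0 0 0'
python3 -c "
from h import *
go(481.5,-137,65,93)"
```

```text
time: 24.58
tool_pos: [0.6316, 0.2068, 0.2224]
tool_rot: [0.192, 1.57, 0.249]
contact_force: [-0.3, -0.8, 0.8]
opening: 0.0633
time: 24.75
tool_pos: [0.6316, 0.2068, 0.2224]
tool_rot: [0.206, 1.57, 0.263]
contact_force: [1.0, -1.5, 1.0]
opening: 0.0633
t 24.75 pos [631.6 206.8 222.4] down [ 0.  0. -1.] jaw deg 93.3 open 63.3 F [ 1.  -1.5  1. ] q [ 0.2   0.77  1.31  0.    1.06 -1.43]
delta -150.1 -343.8 1.6
turn rad 3.137 -0.005
```

```bash
python3 -m inch '0 0 20 0 0;0 0 40 0 0;0 0 40 0 0;0 0 30 0 0;-14 -31 0 0 0;-14 -31 0 0 0;-14 -31 0 0 0;-14 -31 0 0 0'
python3 -m inch '-14 -31 0 0 0;-14 -31 0 0 0;-14 -31 0 0 0;-14 -31 0 0 0;-14 -31 0 -0.025 0;-14 -31 0 0 0;-12 -31 0 0 0;0 0 0 0 0'
python3 -m inch '0 0 0 0 0;0 0 0 0 0'
python3 -c "
from h import *
go(481.5,-137,67,92)
c=wcam();cv2.imwrite('pics/w8.png',c['color'][:,:,::-1])"
```

```text
time: 25.42
tool_pos: [0.5744, 0.0819, 0.352]
tool_rot: [2.766, 1.57, 2.824]
contact_force: [1.0, -0.4, -1.0]
opening: 0.063
time: 26.08
tool_pos: [0.4778, -0.1383, 0.3521]
tool_rot: [-2.153, 1.569, -2.125]
contact_force: [1.2, -0.7, -0.4]
opening: 0.0628
time: 26.25
tool_pos: [0.4795, -0.134, 0.3521]
tool_rot: [1.632, 1.57, 1.664]
contact_force: [1.0, -0.5, -1.0]
opening: 0.0635
t 26.25 pos [ 479.5 -134.   352.1] down [-0.     0.001 -1.   ] jaw deg 91.8 open 63.5 F [ 1.  -0.5 -1. ] q [-0.43  0.34  1.68  0.    1.12 -2.03]
delta 2.0 -3.0 -126.1
turn rad 0.003 -3.138
```

View pics/w8.png

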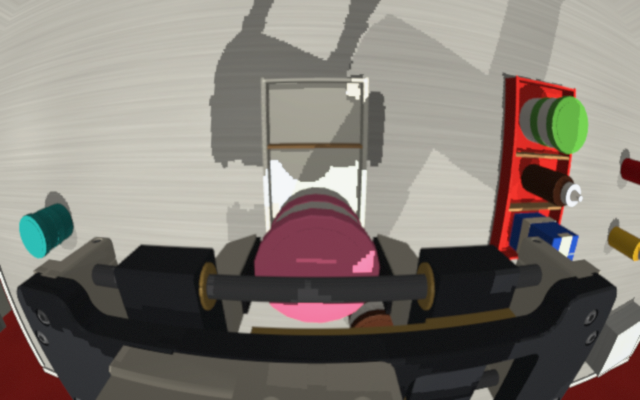

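```bash
python3 -c "
from h import *
c=wcam()
for u,v in((268,148),(362,146),(262,80),(368,79)):print((wonz(c,u,v,.026)*1000).round(1))"
```

```text
[ 440.7 -181.    26. ]
[435.8 -87.4  26. ]
[ 372.8 -187.9   26. ]
[368.6 -84.7  26. ]
```

```bash
python3 -m inch '3 -1 -35 0 0;0 0 -40 0 0;0 0 -25 0 0;0 0 -15 0 0;0 0 -5 0 0;0 0 0 0 0;0 0 0 0 0;0 0 0 0 0'
python3 -c "
from h import *
go(482.5,-135,66.5,92)"
```

```text
time: 27.02
tool_pos: [0.4832, -0.135, 0.2335]
tool_rot: [-0.413, 1.568, -0.38]
contact_force: [0.1, 0.9, -0.8]
opening: 0.0633
t 27.02 pos [ 483.2 -135.   233.5] down [ 0.002 -0.001 -1.   ] jaw deg 91.9 open 63.3 F [ 0.1  0.9 -0.8] q [-0.43  0.51  1.8   0.    0.83 -2.03]
delta -0.7 0.0 -8.0
turn rad 0.002 -3.14
```

```bash
python3 -m inch '0 0 -4 0 0;0 0 -2 0 0;0 0 0 0 0;0 0 0 0 0;0 0 -1 0 0;0 0 0 0 0'
python3 -m inch '0 0 -1 0 0;0 0 0 0 0;0 0 0 0 0'
python3 -c "
from h import *
st()"
```

```text
time: 27.52
tool_pos: [0.4826, -0.1353, 0.2254]
tool_rot: [-0.257, 1.57, -0.225]
contact_force: [-0.7, -0.5, -0.7]
opening: 0.0629
time: 27.77
tool_pos: [0.4827, -0.1353, 0.2253]
tool_rot: [-0.402, 1.569, -0.37]
contact_force: [-1.7, 0.6, 8.2]
opening: 0.0633
t 27.77 pos [ 482.7 -135.3  225.3] down [ 0.001 -0.001 -1.   ] jaw deg 91.8 open 63.3 F [-1.7  0.6  8.2] q [-0.43  0.52  1.81  0.    0.81 -2.03]
```

```bash
python3 -m inch '0 0 0.5 0 0.9;0 0 0 0 1;0 0 0 0 1;0 0 0 0 1;0 0 0 0 1;0 0 20 0 1;0 0 40 0 1;0 0 40 0 1'
python3 -m inch '0 0 20 0 1;5 38 0 0 1;5 38 0 0 1;5 38 0 0 1;5 38 0 0 1;5 38 0 0 1;5 38 0 0 1;5 38 0 0 1'
python3 -m inch '5 38 0 0 1;5 38 0 0 1;5 38 0 0 1;5 38 0 0 1;5 38 0 0 1;5 38 0 0 1;2 35 0 0 1;0 0 0 0 1'
python3 -m inch '0 0 0 0 1;0 0 0 0 1'
python3 -c "
from h import *
go(550,394,56,92)
c=wcam();cv2.imwrite('pics/w9.png',c['color'][:,:,::-1])"
```

```text
time: 28.43
tool_pos: [0.482, -0.135, 0.3246]
tool_rot: [2.671, 1.566, 2.704]
contact_force: [1.6, -0.4, 0.6]
opening: 0.0917
time: 29.1
tool_pos: [0.5173, 0.1328, 0.3447]
tool_rot: [2.646, 1.571, 2.678]
contact_force: [2.1, -0.6, 0.2]
opening: 0.0921
time: 29.77
tool_pos: [0.5483, 0.3996, 0.3435]
tool_rot: [1.683, 1.568, 1.72]
contact_force: [-0.5, -1.2, 0.2]
opening: 0.0916
time: 29.93
tool_pos: [0.5494, 0.3936, 0.344]
tool_rot: [-2.373, 1.569, -2.34]
contact_force: [0.5, -0.6, -0.2]
opening: 0.092
t 29.93 pos [549.4 393.6 344. ] down [-0.001 -0.001 -1.   ] jaw deg 91.9 open 92.0 F [ 0.5 -0.6 -0.2] q [ 0.51  0.67  1.14 -0.    1.33 -1.09]
delta 0.6 0.4 -129.0
turn rad 0.002 -3.139
```

View pics/w9.png

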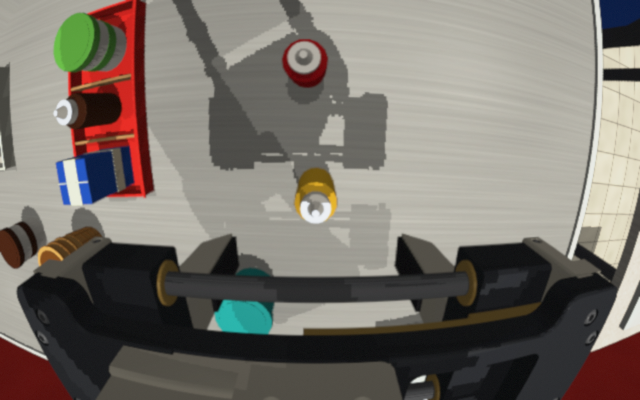

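```bash
python3 -c "
from h import *
c=wcam();print(wonz(c,316,206,.082))"
python3 -m inch '0 0 -35 0 1;0 0 -35 0 1;0 0 -30 0 1;0 0 -15 0 1;0 0 -8 0 1;0 0 0 0 1;0 0 0 0 1;0 0 -4 0 1'
python3 -m inch '0 0 0 0 0.4;0 0 0 0 0;0 0 0 0 0;0 0 0 0 0;0 0 0 0 0;0 0 0 0 0;0 0 0 0 0;0 0 0 0 0' 20
python3 -m inch '0 0 0 0 0;0 0 0 0 0;0 0 0 0 0'
python3 -c "
from h import *
go(404.5,-138,59,92)"
```

```text
[0.54880318 0.39425607 0.082     ]
time: 30.7
tool_pos: [0.5505, 0.3939, 0.2205]
tool_rot: [0.491, 1.566, 0.522]
contact_force: [0.2, -0.4, 1.0]
opening: 0.092
time: 31.37
tool_pos: [0.5495, 0.3938, 0.2177]
tool_rot: [1.683, 1.571, 1.716]
contact_force: [0.2, -0.1, 0.3]
opening: 0.0429
time: 31.62
tool_pos: [0.5495, 0.3938, 0.2177]
tool_rot: [-3.079, 1.571, -3.047]
contact_force: [0.7, -0.2, -0.2]
opening: 0.0375
t 31.62 pos [549.5 393.8 217.7] down [-0. -0. -1.] jaw deg 91.8 open 37.5 F [ 0.7 -0.2 -0.2] q [ 0.51  0.79  1.28  0.    1.08 -1.09]
delta -145.0 -531.8 0.3
turn rad 0.003 -3.139
```

```bash
python3 -m inch '0 0 20 0 0;0 0 40 0 0;0 0 40 0 0;0 0 30 0 0;-10 -38 0 0 0;-10 -38 0 0 0;-10 -38 0 0 0;-10 -38 0 0 0'
python3 -m inch '-10 -38 0 0 0;-10 -38 0 0 0;-10 -38 0 0 0;-10 -38 0 0 0;-10 -38 0 0 0;-10 -38 0 0 0;-10 -38 0 0 0;-10 -38 0 0 0'
python3 -m inch '-12 -38 0 0 0;-12 -36 0 0 0;0 0 0 0 0;0 0 0 0 0;0 0 0 0 0'
python3 -c "
from h import *
go(404.5,-136.5,62,92)
c=wcam();cv2.imwrite('pics/w10.png',c['color'][:,:,::-1])
t=cams.read_camera('top');cv2.imwrite('pics/t10.png',cv2.resize(t['color'][130:290,160:370,::-1],(787,600)))"
```

```text
time: 32.28
tool_pos: [0.5085, 0.2405, 0.3477]
tool_rot: [0.344, 1.571, 0.377]
contact_force: [0.9, -0.1, -0.4]
opening: 0.0378
time: 32.95
tool_pos: [0.4286, -0.0637, 0.348]
tool_rot: [-0.141, 1.57, -0.108]
contact_force: [0.9, -0.6, -0.6]
opening: 0.0377
time: 33.37
tool_pos: [0.4054, -0.1361, 0.3478]
tool_rot: [1.214, 1.57, 1.245]
contact_force: [-0.7, 0.1, -0.0]
opening: 0.0378
t 33.37 pos [ 405.4 -136.1  347.8] down [ 0.     0.001 -1.   ] jaw deg 91.8 open 37.8 F [-0.7  0.1 -0. ] q [-0.5   0.23  1.86  0.    1.05 -2.11]
delta -0.9 -0.4 -126.8
turn rad 0.004 -3.138
```

View pics/w10.png

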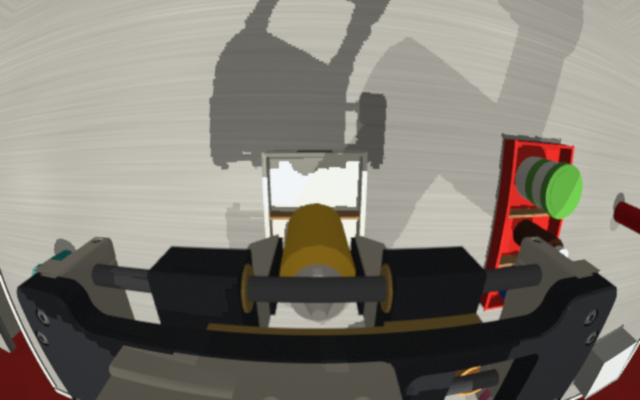

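View pics/t10.png

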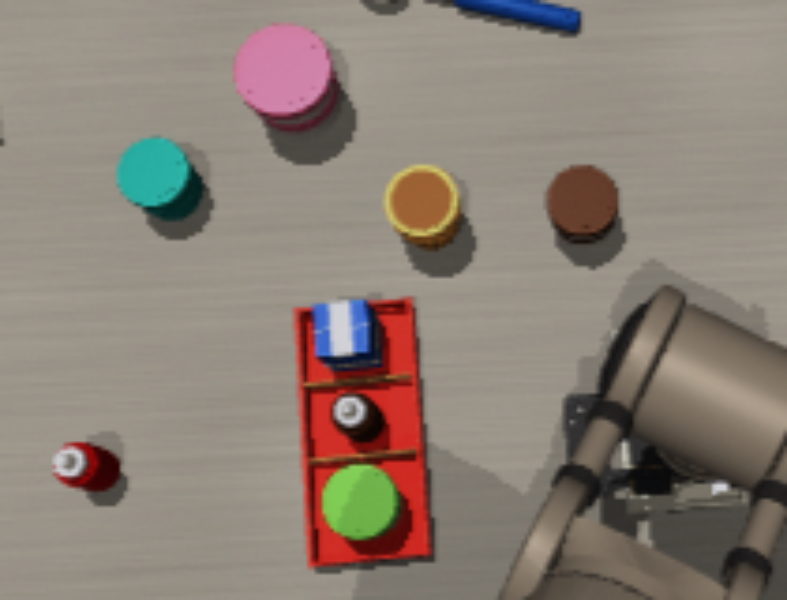

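```bash
python3 -c "
from h import *
c=wcam()
for u,v in((272,215),(360,213),(263,153),(367,153)):print((wonz(c,u,v,.026)*1000).round(1))"
```

```text
[ 435.9 -178.4   26. ]
[430.7 -87.1  26. ]
[ 371.4 -187.1   26. ]
[368.  -84.5  26. ]
```

```bash
python3 -m inch '-2 1 -35 0 0;0 0 -40 0 0;0 0 -25 0 0;0 0 -15 0 0;0 0 -5 0 0;0 0 0 0 0;0 0 0 0 0;0 0 0 0 0'
python3 -c "
from h import *
go(403.5,-135,61.7,92)"
```

```text
time: 34.18
tool_pos: [0.4041, -0.135, 0.2288]
tool_rot: [-0.489, 1.569, -0.456]
contact_force: [0.0, 1.2, -0.8]
opening: 0.0376
t 34.18 pos [ 404.1 -135.   228.8] down [ 0.002 -0.001 -1.   ] jaw deg 91.9 open 37.6 F [ 0.   1.2 -0.8] q [-0.5   0.42  2.01  0.    0.71 -2.11]
delta -0.6 0.0 -8.1
turn rad 0.002 -3.14
```

```bash
python3 -m inch '0 0 -4 0 0;0 0 -2 0 0;0 0 0 0 0;0 0 0 0 0;0 0 -1 0 0;0 0 0 0 0'
python3 -m inch '0 0 -1 0 0;0 0 0 0 0;0 0 0 0 0'
python3 -c "
from h import *
st()"
```

```text
time: 34.68
tool_pos: [0.4035, -0.1352, 0.2207]
tool_rot: [0.493, 1.571, 0.525]
contact_force: [-0.3, 0.8, -1.0]
opening: 0.0377
time: 34.93
tool_pos: [0.4037, -0.1355, 0.2202]
tool_rot: [-0.763, 1.57, -0.731]
contact_force: [-1.0, -1.8, 4.7]
opening: 0.0376
t 34.93 pos [ 403.7 -135.5  220.2] down [ 0.001 -0.001 -1.   ] jaw deg 91.8 open 37.6 F [-1.  -1.8  4.7] q [-0.5   0.43  2.02 -0.    0.69 -2.11]
```

Release, go up, and move aside for the final check.

```bash
python3 -m inch '0 0 0.5 0 0.7;0 0 0 0 0.9;0 0 0 0 1;0 0 0 0 1;0 0 0 0 1;0 0 0 0 1;0 0 0 0 1;0 0 20 0 1'
python3 -m inch '0 0 40 0 1;0 0 40 0 1;0 0 30 0 1;0 -38 0 0 1;0 -38 0 0 1;0 -38 0 0 1;0 -38 0 0 1;0 -38 0 0 1'
python3 -m inch '0 -38 0 0 1;0 -38 0 0 1;0 0 0 0 1;0 0 0 0 1;0 0 0 0 1;0 0 0 0 1'
python3 -c "
from h import *
st()
t=cams.read_camera('top');cv2.imwrite('pics/t11.png',cv2.resize(t['color'][130:290,160:370,::-1],(787,600)))
s=cams.read_camera('scene');cv2.imwrite('pics/s11.png',cv2.resize(s['color'][90:310,200:510,::-1],(800,568)))"
```

```text
time: 35.6
tool_pos: [0.4026, -0.1347, 0.2381]
tool_rot: [2.59, 1.565, 2.622]
contact_force: [-0.9, 0.1, 0.2]
opening: 0.0865
time: 36.27
tool_pos: [0.4031, -0.3268, 0.3503]
tool_rot: [0.232, 1.571, 0.265]
contact_force: [0.3, -0.5, 0.9]
opening: 0.0921
time: 36.77
tool_pos: [0.4036, -0.3999, 0.3501]
tool_rot: [1.912, 1.57, 1.945]
contact_force: [-0.3, 0.5, -0.0]
opening: 0.0918
t 36.77 pos [ 403.6 -399.9  350.1] down [-0.     0.001 -1.   ] jaw deg 91.9 open 91.8 F [-0.3  0.5 -0. ] q [-0.92  0.47  1.48  0.    1.19 -2.52]
```

View pics/t11.png

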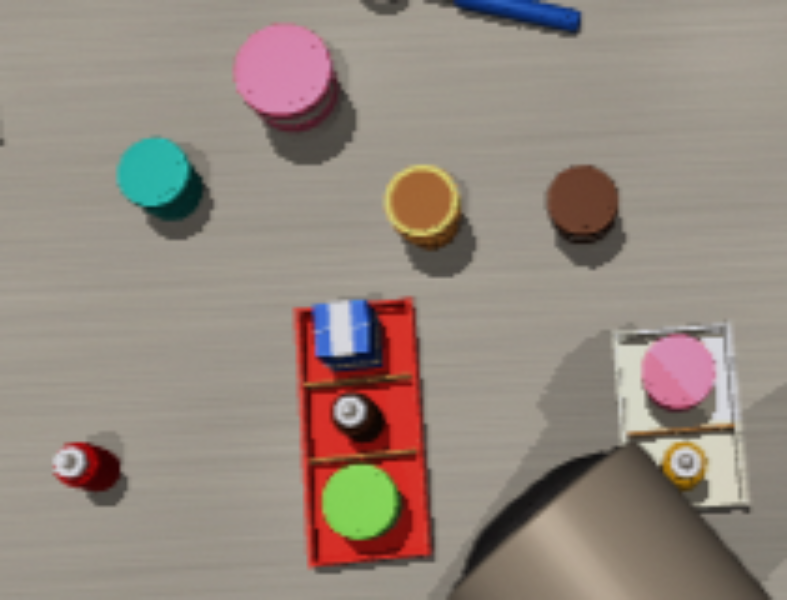

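View pics/s11.png

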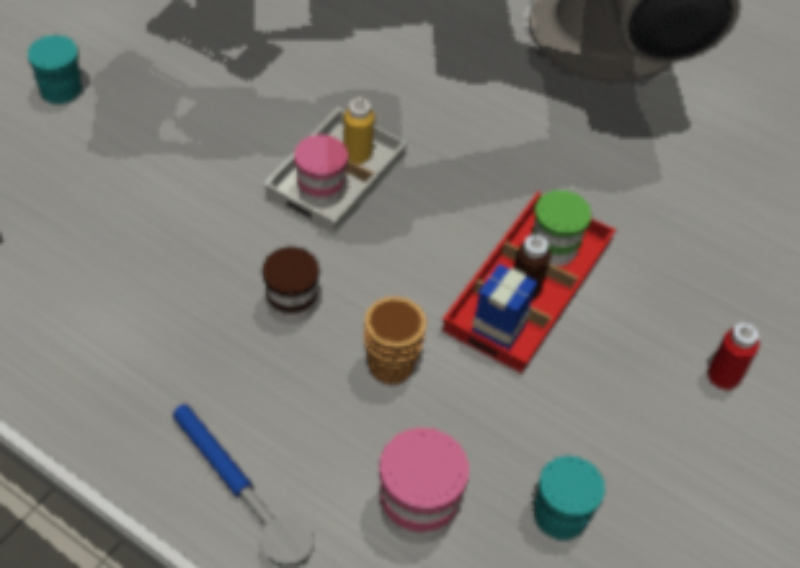

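All five items stand upright in their compartments. In the scene crop they are: green tub (562,215), brown sauce (535,260), wafer (507,305), pink tub (321,165) and yellow sauce (359,130). Everything else is where it started, so I'm handing in.

```bash
python3 -c "
from cell import workorder
print(workorder.hand_in())"
```

```text
the job is handed in; nothing more can be done
None
```

Both orders are made up and handed in at about 37 s of the 128 s allowed.

- **Red carrier:** it holds the green tub in the wide compartment, the brown sauce in the middle one and the wafer carton in the end one.
- **White carrier:** it holds the small pink tub in the wide compartment and the yellow sauce in the narrow one.

I lowered each item until light floor contact showed on the force reading (5–16 N), then released it.

The last top and scene pictures show all five upright inside their compartments. The brown tub, red sauce, waffle cups and look-alikes look unmoved, and the gripper is open and clear of everything. In the last top view the arm covered the near-left edge of the white carrier, but the scene view shows that carrier whole.

No check failed. The wrist and fixed cameras disagreed by up to about 5 mm on some positions, so I used in-between values there. That was within the compartment clearances.

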